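# Run the check source along its dog-leg rod to the detector stop

## Robot

A 6-joint arm with a two-finger parallel gripper is mounted at the origin on a cart in front of the work surface, level with it; the furniture and walls round the work are solid. World frame = base frame: x ahead of the robot, y to its left, z up, the work surface at z = 0. Lengths are in mm, angles in rad, forces in N, time in s.
With the tool pointing down it reaches from about 350 to 975 mm from the base axis. Payload 7.1 kg.
Tool frame: the origin (TCP) lies between the finger pads; the fingertips stand 8 mm ahead of it and the grasp point (between the pads) lies 11 mm behind it; x points along the fingers, y is the direction in which the jaws open and shut, and the axes are right-handed (so a half turn about x gives the same grasp; the last joint's range is limited). The gripper opens to 88 mm and grips with 3 to 60 N. Pads are 20 mm wide; open, the fingers measure 115 mm over their backs; the gripper's body (75 mm by 178 mm) begins 61 mm behind the grasp point.
Start: joints at [1.162, 0.423, 1.63, -0, 1.089, -0.019], TCP at [237.47, 578.112, 230.675] pointing down, gripper open.
Joint ranges: [-3, 3], [-0.9, 2.11], [0.09, 2.58], [-1.31, 4.45], [0.11, 2.69], [-2.54, 2.54]. Speed limits (rad/s): [2.39, 2.39, 3.01, 3.14, 3.14, 3.14].

## Interface

Orientations are given as a rotation vector (axis times angle).
In Python, from workcell import ctrl gives the robot as it stands.
- The arm moves only by the tool apply_moves, never from a script. Its argument "increments" is a list of rows, each an object with "gripper": the opening in per cent of the stroke, from 0 (shut) to 100 (fully open); "delta_pos": the shift along the tool's x, y, z in cm, a list of three; "dr": the turn, a rotation vector about the tool's x, y, z in rad, a list of three. In form: [{"gripper": gripper, "delta_pos": [dx, dy, dz], "dr": [ax, ay, az]}, ...]. A call has exactly 5 rows; each row shifts and turns the commanded pose from where the row before left it, along the tool's axes as they then stand; what a row does not reach is not made up. A row lasts 1/12 s, in which the tool goes at most 41.7 mm and 7.16 degrees, less where a joint would pass 70% of its speed; a pose out of reach is approached as far as the arm can. A call with a gripper value outside its range is refused whole. The fingers move at their own pace and stop on an object; the grip force is fixed at half the most. Time passes only in rows, so rows that do not move let the fingers close, or fill a call up. It gives the time, the measured TCP pose, the force and the opening at its end, in the units of the state.
- ctrl.get_obs(): the state, without advancing time (a new reading comes with each control period).
- ctrl.get_image(name): name is "side" or "top"; returns a dict with "img" (384x512x3 uint8, red, green, blue), "range_z" (384x512 float32, mm along the optical axis (not along the pixel's ray), 0 where there is no reading), "mtx" (3x3 intrinsics, pixels), "rvec" (rotation vector, rad) and "tvec" (3), from world to camera coordinates, as OpenCV has them. Camera axes: x right, y down, z forward; pixel columns grow to the right and rows downward; lengths in mm; the calibration is good to about 2 mm. A picture is of the moment at which its call begins.
- ctrl.close_job(): hands the job in, once; it reports no verdict.
The state is a dict: "t": time; "qpos": joint angles; "qvel": joint speeds; "joint_torque": joint torques, N m; "ee_pos": TCP position; "orientation": TCP orientation; "ft_force": force on the tool from outside, world axes, zero at the start; "moment": the same for the moment, N m; "width": finger opening in mm.
Only numpy, scipy, OpenCV 4.12 (cv2) and the standard library are available. Lean on these libraries where they do the work, as an engineer would, in place of code of your own. Each camera call takes 0.05 s, during which the arm holds its last target. There are 200 camera calls.

## Task

Bring the check source out to the detector: push the brass ring that carries it along the bent guide rod, round both corners and over the lane between the lead bricks, and on under the red spring latch until the latch snaps down behind it and holds it pressed against the sprung seat in front of the detector window. Keep your fingers off the source capsule hanging under the ring, and leave the red-capped vial and the black rubber dust blower standing where they are.

Things in the scene. Friction and masses are not known exactly. Their poses are not given: they have to be found in the camera images.
- stand: Fixed aluminium breadboard 250 (x) by 420 (y) by 12 mm with a bent steel guide rod over two stacks of grey lead bricks. Origin on the bench under the middle between the stacks; the board spans y -195..225. Stacks fill x -40..40, y 28..128 and -128..-28, up to z 100 mm: all below the ring. The rod is 8 mm thick, its centre line level at z 140 mm, held only at its two ends.
- rod_start (a point): Rod centre line in the park clamp (24 wide, 20 long, top 13 mm above the centre line), at stand (-70,-170,140) mm. Axes as the stand's. From here the rod runs straight along +y for 125 mm to the first bend, a quarter circle that turns it to +x.
- bend_1 (a point): Centre of the first bend's quarter circle (radius of the rod's centre line 45 mm), at stand (-25,-45,140) mm. After it the rod runs 50 mm along stand +x on the line y = 0, over the lane between the brick stacks.
- bend_2 (a point): Centre of the second bend's quarter circle (radius 45 mm), at stand (25,45,140) mm. It turns the rod back to +y; the last leg runs along +y on the line x = 70 mm to its end at y 168. A steel detector tube lies under that end, its copper window facing -y; an aluminium block 30 mm wide clamped on the rod above it (top z 150, red latch to z 169) carries latch and seat.
- rider: Loose brass ring threaded on the rod: 34 mm outer, 14 mm bore diameter, 12 mm thick; axis = its y, along the rod. Origin: ring centre. Hangs with its centre 3 mm below the rod's centre line (ring z 120..154), starts on the first leg 72..115 mm past rod_start. Fingers astride the rod behind it (gap about 20 mm) push it evenly with 1 to 6 N; it turns by itself in the bends. About 80 g in all.
- source: Source capsule, part of the rider: steel disc 24 mm in diameter, 5 mm thick, yellow face, on a thin stem under the ring. Origin = the ring's centre; the disc's centre lies 51 mm below it, its top edge 22 mm below the ring's underside. Fingers must not touch disc or stem.
- latch (a joint): Red sprung latch, 8 mm wide, over the rod, hinged on the stop block. 0 rad = down, grows as the nose lifts. Its sloped nose begins 30 mm before the seat's free face, its retaining face lies 10.5 mm before it. The arriving ring lifts the nose to about 0.1 rad, a push of 4 to 12 N along the rod, at the end also against the seat's spring; it snaps down once the ring's back is past the retaining face.
- vial: Red-capped glass vial standing on the bench, 21 mm in diameter, 56 mm tall, origin at its foot. To be left alone.
- blower: Black rubber dust blower standing on the bench with its nozzle up, 54 mm in diameter, 116 mm tall, origin at its foot. To be left alone.
- seat (a joint): Sprung steel bush, 23 mm in diameter, round the rod on the stop block: the seat the ring is pressed against. 0 m = out; 5 mm in (about 9 N) the ring meets a rigid black stop. A latched ring keeps it about 1.5 mm in. The block is clamped anew each time: the bush's free face lies anywhere at stand y 88..125 mm on the last leg, to be found by feel or sight.
Mind the look-alikes: they are no part of the job. What is shaped like the rider but blue or turquoise is not meant.

How it is judged:
By the outcome, as a careful person would: the job done as asked, in the order asked, and still so for the second after the job is handed in, with the robot touching nothing.
It also fails if it takes over 48 s, if anything falls off the work surface, if the arm or the gripper's body presses on something with over 40 N, if the wrist force passes 120 N, or if a joint passes its speed limit or range.

## Working session

There is one attempt and no reset: what is moved stays moved. The work goes in short steps, Python scripts to look and compute and a tool call to move; the robot and the scene stay as the last step left them, time stands still between calls to the robot, and variables do not carry over. Pictures are saved under pics/ and viewed, about 8 in all and at most 12, crops included, and the job is handed in when it is done.

Besides the shell and the picture viewer there is one more tool, called after ">>>" as name(argument=value, ...), one argument or row to a line, values as JSON. apply_moves: Moves the arm, as the interface text tells. Its arguments: {"type":"object","properties":{"increments":{"type":"array","items":{"type":"object","properties":{"gripper":{"type":"number"},"delta_pos":{"type":"array","items":{"type":"number"}},"dr":{"type":"array","items":{"type":"number"}}}}}},"required":["increments"]}

```bash
mkdir -p pics; cat > h.py <<'E'
import numpy as np, cv2
from workcell import ctrl
from scipy.spatial.transform import Rotation as R
def cam(n):
    d=ctrl.get_image(n); d['R']=cv2.Rodrigues(np.array(d['rvec'],float))[0]; d['t']=np.array(d['tvec'],float).ravel(); d['K']=np.array(d['mtx']); return d
def cloud(d):
    z=d['range_z'].astype(float); v,u=np.mgrid[:z.shape[0],:z.shape[1]]
    K=d['K']; p=np.stack([(u-K[0,2])/K[0,0]*z,(v-K[1,2])/K[1,1]*z,z],-1)
    w=(p-d['t'])@d['R']; w[z==0]=np.nan; return w
def save(d,n): cv2.imwrite('pics/'+n,d['img'][:,:,::-1])
def proj(d,P):
    p=np.atleast_2d(P)@d['R'].T+d['t']; q=p@d['K'].T; return q[:,:2]/q[:,2:]
def ray(d,uv,z):
    r=np.linalg.inv(d['K'])@np.array([uv[0],uv[1],1.]); r=d['R'].T@r; c=-d['R'].T@d['t']; return c+r*(z-c[2])/r[2]
E
python3 - <<'E'
from h import *
import pickle
D={}
for n in('top','side'):
    d=cam(n); save(d,n+'0.png'); D[n]=d; print(n,-d['R'].T@d['t'],d['R'][2],d['K'][0])
pickle.dump(D,open('d0.pkl','wb'))
o=ctrl.get_obs(); print(o)
E
```

```text
top [ 317.92122911  119.88089476 1283.21448032] [ 0.18967888  0.009344   -0.98180172] [410.07356203   0.         258.90741786]
side [ 569.00663782 1149.18936936  657.09692539] [-0.02976017 -0.89409154 -0.44689445] [484.32961269   0.         252.9113625 ]
{'t': 0.1, 'qpos': array([ 1.16203863e+00,  4.23748871e-01,  1.63058888e+00, -4.86438177e-06,
        1.08865952e+00, -1.89509403e-02]), 'qvel': array([ 4.00259941e-04, -8.72930788e-04, -2.66041691e-03,  2.08553770e-03,
        3.57153257e-05, -9.18647034e-04]), 'joint_torque': array([ 1.28325453e-03, -5.45612311e+01, -2.74328828e+01,  6.46273512e-02,
        1.87603338e-02, -4.97290068e-05]), 'ee_pos': array([237.25733188, 577.67843491, 229.99885861]), 'orientation': array([ 0.30472872,  1.54937279, -0.30689759]), 'ft_force': array([ 0.74569419, -0.52443843,  0.37078209]), 'moment': array([-0.00887376, -0.04319698,  0.02047726]), 'width': 87.99018840536405}
```

```bash
python3 -c "
import cv2,numpy as np
a=cv2.imread('pics/top0.png');b=cv2.imread('pics/side0.png')
cv2.imwrite('pics/both0.png',cv2.resize(np.vstack([a,b]),None,fx=.78,fy=.78))"
```

```text
(no output)
```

View pics/top0.png

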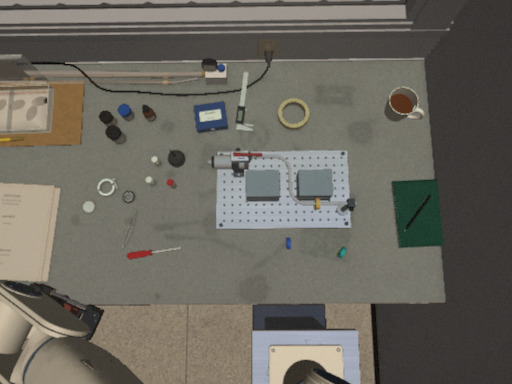

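View pics/side0.png

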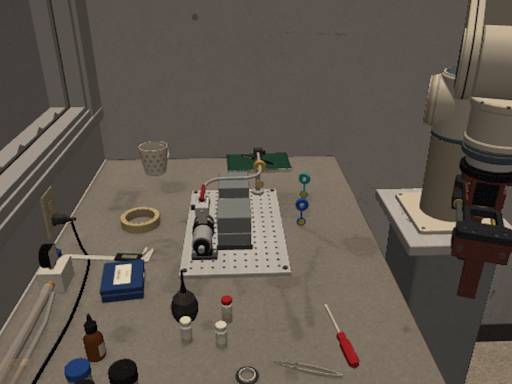

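The top view shows the stand centred near (283,190), with stand +y to the left and +x up. The park clamp is at (350,205), the brass ring at (318,204), and the red latch and block at (240,158). Two look-alikes, blue and turquoise, are at (289,243) and (343,252).

```bash
python3 - <<'E'
from h import *
import pickle
D=pickle.load(open('d0.pkl','rb'))
C={n:cloud(D[n]) for n in D}
w=C['top']
for (lo,hi,nm) in((92,108,'brick'),(6,18,'board')):
    m=((w[...,2]>lo)&(w[...,2]<hi)).astype(np.uint8)
    m[:140]=0;m[240:]=0;m[:,:205]=0;m[:,365:]=0
    n,l,s,c=cv2.connectedComponentsWithStats(m)
    for i in range(1,n):
        if s[i,4]>150:
            p=w[l==i]; r=cv2.minAreaRect(p[:,:2].astype(np.float32)); print(nm,s[i,4],r,np.median(p[:,2]))
# ring & caps colours
for n in D:
    hsv=cv2.cvtColor(D[n]['img'],cv2.COLOR_RGB2HSV)
    for nm,a,b in(('orange',(10,120,90),(28,255,255)),('red',(0,150,90),(6,255,255)),('red2',(172,150,90),(180,255,255)),('turq',(78,120,60),(98,255,255)),('blue',(105,130,60),(128,255,255))):
        m=cv2.inRange(hsv,a,b); k,l,s,c=cv2.connectedComponentsWithStats(m)
        for i in range(1,k):
            if s[i,4]>12:
                p=C[n][l==i]; print(n,nm,s[i],c[i].round(1),np.nanmedian(p,0).round(0), np.nanmin(p[:,2]).round(0),np.nanmax(p[:,2]).round(0))
E
```

```text
brick 324 ((646.8448486328125, 224.61572265625), (118.9703140258789, 42.09267807006836), 86.7982177734375) 101.54512988850921
brick 867 ((579.1477661132812, 121.16012573242188), (80.225341796875, 97.71987915039062), 1.2179940938949585) 99.03392198595178
brick 908 ((579.623291015625, -33.88269805908203), (79.62129974365234, 100.6407241821289), 0.45797106623649597) 99.18683590596007
board 1861 ((622.2962036132812, -6.666748046875), (289.4482421875, 165.73426818847656), 89.4013442993164) 11.471352683901367
board 4850 ((568.9048461914062, 58.90031433105469), (228.68505859375, 420.0252380371094), 0.21530817449092865) 11.241730579027989
top orange [   0   84   84   62 2380] [ 56.7 120.1] [807. 783.   3.] -6.0 19.0
top orange [315 198   5  11  43] [317.3 203.2] [509. -32. 150.] 141.0 156.0
top red [234 153   9   3  17] [237.3 153.9] [651. 192. 164.] 157.0 168.0
top red [167 180   6   5  25] [169.6 182. ] [595. 405.  55.] 52.0 61.0
top red [128 251  23   8 117] [138.8 254. ] [378. 502.  17.] 11.0 25.0
top turq [338 247   8  11  47] [341.9 252.1] [ 377. -109.   76.] 53.0 85.0
top blue [218  6
[... 762 characters left out ...]
[202.2 192. ] [651. 167. 166.] 157.0 172.0
side red [221 296  11   7  54] [226.  298.8] [597. 412.  59.] 53.0 61.0
side red [337 332  22  32 252] [347.9 348.5] [381. 513.  21.] 15.0 25.0
side turq [299 173  11  13  74] [304.3 178.1] [ 380. -104.   68.] 45.0 83.0
side blue [296 198  12  13  99] [301.6 203.9] [407.  53.  70.] 51.0 84.0
side blue [297 212   8   9  14] [300.7 216.8] [407.  50.  27.] 18.0 41.0
side blue [ 57 249   4   5  14] [ 58.2 250.8] [961. 255.  75.] 71.0 77.0
side blue [101 260  42  32 720] [122.6 275.9] [816. 301.  37.] 32.0 41.0
side blue [102 291  41   6  72] [122.6 293.4] [812. 338.  21.] 18.0 24.0
side blue [ 65 359  25  23 371] [ 76.7 368. ] [835. 569.  56.] 43.0 59.0
```

```bash
python3 - <<'E'
from h import *
import pickle
D=pickle.load(open('d0.pkl','rb'))
C={n:cloud(D[n]) for n in D}
S=np.array([579.5,43.7]); 
for n in D:
    w=C[n]; p=w-np.array([*S,0]); x,y,z=p[...,0],p[...,1],p[...,2]
    a=(abs(x+70)<15)&(z>134)&(z<150)
    for y0 in(-140,-120,-100,-50): 
        q=p[a&(abs(y-y0)<8)]; print(n,'leg1',y0,len(q),np.median(q,0).round(1))
    for x0 in(-10,10):
        q=p[(abs(x-x0)<8)&(abs(y)<15)&(z>134)&(z<150)]; print(n,'mid',x0,len(q),np.median(q,0).round(1))
    for y0 in(55,65,75): 
        q=p[(abs(x-70)<15)&(abs(y-y0)<6)&(z>134)&(z<150)]; print(n,'leg3',y0,len(q),np.median(q,0).round(1))
    img=D[n]['img'].astype(int); m=(img[...,0]>60)&(img[...,0]>1.6*img[...,1])&(abs(x-70)<20)&(y>20)&(y<170)&(z>120)
    v,u=np.nonzero(m); q=p[m]; i=np.argsort(q[:,1]); print(n,'latch',q[i].round(0)[::max(1,len(i)//14)].tolist(), u.min(),u.max(),v.min(),v.max())
    # red mask by ray on z=160
    hsv=cv2.cvtColor(D[n]['img'],cv2.COLOR_RGB2HSV)
    m=(img[...,0]>60)&(img[...,0]>1.6*img[...,1]); 
    for c in ((225,270,148,160),) if n=='top' else ((190,215,175,210),):
        v,u=np.nonzero(m[c[2]:c[3],c[0]:c[1]]); v+=c[2];u+=c[0]
        r=np.array([ray(D[n],(a,b),160) for a,b in zip(u,v)])[:,:2]-S; print('ray160',len(u),r.min(0).round(1),r.max(0).round(1))
o=ctrl.get_obs(); print(R.from_rotvec(o['orientation']).as_matrix().round(3))
print(proj(D['top'],[[579.5+70,43.7+yy,140] for yy in(88,125,168)]),proj(D['side'],[[579.5+70,43.7+yy,150] for yy in(60,88,125,168)]))
a=cv2.resize(D['top']['img'][140:215,210:360],None,fx=4,fy=4,interpolation=2);b=cv2.resize(D['side']['img'][150:270,170:290],None,fx=4,fy=4,interpolation=2)[:,:600]
c=np.zeros((a.shape[0]+300,600,3),np.uint8); c[:a.shape[0],:600]=a; c[a.shape[0]:, :480]=b[:300]
cv2.imwrite('pics/crop0.png',c[:,:,::-1])
E
```

```text
top leg1 -140 18 [ -68.7 -140.1  142.3]
top leg1 -120 18 [ -68.4 -119.8  141.7]
top leg1 -100 17 [-68.8 -99.8 142.8]
top leg1 -50 15 [-70.4 -48.5 142.7]
top mid -10 16 [ -9.9   1.3 141.6]
top mid 10 18 [  8.7   1.  144.4]
top leg3 55 12 [ 70.2  55.8 142.4]
top leg3 65 12 [ 70.6  64.4 141.6]
top leg3 75 8 [ 69.4  74.5 142.7]
top latch [[71.0, 80.0, 163.0], [71.0, 86.0, 163.0], [67.0, 91.0, 166.0], [67.0, 97.0, 165.0], [71.0, 103.0, 163.0], [71.0, 109.0, 163.0], [79.0, 112.0, 145.0], [68.0, 117.0, 162.0], [70.0, 120.0, 157.0], [71.0, 126.0, 162.0], [72.0, 131.0, 161.0], [71.0, 137.0, 163.0], [71.0, 143.0, 164.0], [74.0, 145.0, 162.0], [72.0, 148.0, 161.0], [66.0, 153.0, 172.0], [68.0, 157.0, 164.0]] 234 261 153 155
ray160 67 [68.5 80.2] [ 75.1 157. ]
side leg1 -140 6 [ -65.5 -142.8  146.5]
side leg1 -120 8 [ -65.6 -121.   147.3]
side leg1 -100 2 [ -66.5 -105.6  147.8]
side leg1 -50 10 [-65.5 -52.7 146.1]
side mid -10 25 [ -9.9   3.  145.4]
side mid 10 24 [  8.9   4.1 144.2]
side leg3 55 3 [ 69.8  56.6 145.8]
side leg3 65 1 [ 69.5  62.8 143.5]
side leg3 75 0 [nan nan nan]
side latch [[72.0, 81.0, 166.0], [69.0, 89.0, 164.0], [71.0, 95.0, 167.0], [74.0, 97.0, 166.0], [69.0, 101.0, 155.0], [73.0, 108.0, 166.0], [75.0, 116.0, 165.0], [70.0, 123.0, 166.0], [72.0, 128.0, 166.0], [71.0, 133.0, 166.0], [73.0, 140.0, 167.0], [73.0, 145.0, 167.0], [71.0, 147.0, 160.0], [70.0, 158.0, 171.0], [72.0, 162.0, 171.0]] 199 204 184 201
ray160 59 [68.4 69.2] [ 78.  155.7]
[[-0.001  0.38   0.925]
 [-0.001  0.925 -0.38 ]
 [-1.    -0.001 -0.   ]]
[[258.33822206 156.48008784]
 [245.54360545 156.59731344]
 [230.68355687 156.73346274]] [[204.72820095 186.06182908]
 [204.09487689 191.29548759]
 [203.21380406 198.57649039]
 [202.12091756 207.6078774 ]]
  return _methods._mean(a, axis=axis, dtype=dtype,
  ret = um.true_divide(
```

View pics/crop0.png

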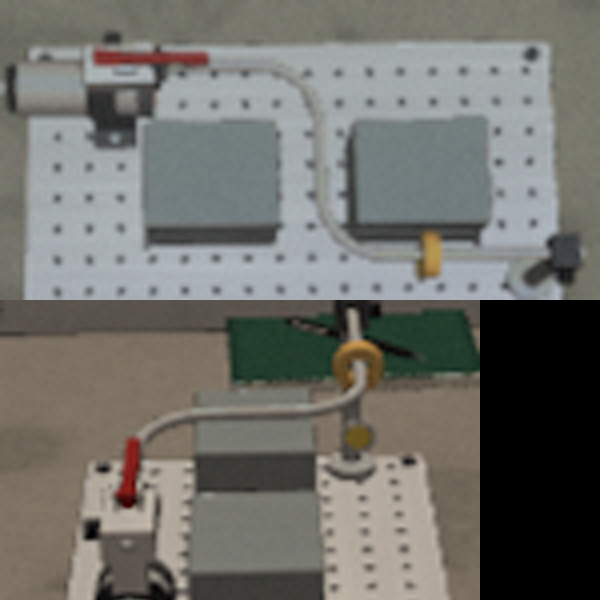

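The latch nose is at stand y≈80, so the seat face should be near y≈110. The ring is near stand y −76. Rod points and brick tops fit a stand origin of (579.5, 43.7) with yaw ≈ 0.

```bash
cat > plan.py <<'E'
from h import *
import json,sys
S=np.array([579.5,43.7]); YAW=0.005
L=[125,45*np.pi/2,50,45*np.pi/2]; c=np.cumsum(L)
def rod(s):  # stand xy, tangent angle
    if s<c[0]: return np.array([-70,-170+s]),np.pi/2
    if s<c[1]:
        a=(s-c[0])/45; return np.array([-25-45*np.cos(a),-45+45*np.sin(a)]),np.pi/2-a
    if s<c[2]: return np.array([-25+s-c[1],0.]),0.
    if s<c[3]:
        a=(s-c[2])/45; return np.array([25+45*np.sin(a),45-45*np.cos(a)]),a
    return np.array([70,45+s-c[3]]),np.pi/2
def pose(s,lead=8,z=131):
    p,_=rod(s); _,a=rod(s+lead); a+=YAW
    C,D=np.cos(YAW),np.sin(YAW); w=S+np.array([C*p[0]-D*p[1],D*p[0]+C*p[1]])
    return np.array([*w,z]),a-np.pi/2   # theta of tool y
def rot(th): return R.from_matrix(np.array([[0,np.cos(th),np.sin(th)],[0,np.sin(th),-np.cos(th)],[-1,0,0]]))
def rows(p,r,targets,g=25):
    out=[]
    for tp,th in targets:
        d=np.round(r.inv().apply(tp-p)/10,2); v=np.round((r.inv()*rot(th)).as_rotvec(),3)
        p=p+r.apply(d*10); r=r*R.from_rotvec(v); out.append({"gripper":g,"delta_pos":[float(x)+0 for x in d],"dr":[float(x)+0 for x in v]})
    for i in range(0,len(out),5): print(json.dumps(out[i:i+5],separators=(',',':')))
    return p,r
def now():
    o=ctrl.get_obs(); print(round(o['t'],2),o['ee_pos'].round(1),o['ft_force'].round(1),round(o['width'],1)); return o['ee_pos'],R.from_rotvec(o['orientation'])
E
python3 - <<'E'
from plan import *
p,r=now(); r0=rot(1.181); p=np.array([237.47,578.11,230.67])
q,th=pose(62,0,230); T=[]
for i in range(1,19): f=i/18; T.append((p+f*(q-p),1.181*(1-f)+th*f))
T+=[(q,th)]*2
T+=[(q+[0,0,-z],th) for z in(25,50,75,99,99)]
rows(p,r0,T); print(q,th)
E
```

```text
0.1 [237.3 577.7 230. ] [ 0.7 -0.5  0.4] 88.0
[{"gripper":25,"delta_pos":[0.0,-2.73,2.76],"dr":[0.065,0.0,0.0]},{"gripper":25,"delta_pos":[0.01,-2.54,2.93],"dr":[0.066,0.0,0.0]},{"gripper":25,"delta_pos":[0.0,-2.34,3.09],"dr":[0.065,0.0,0.0]},{"gripper":25,"delta_pos":[0.0,-2.14,3.23],"dr":[0.065,0.0,0.0]},{"gripper":25,"delta_pos":[0.01,-1.93,3.37],"dr":[0.066,0.0,0.0]}]
[{"gripper":25,"delta_pos":[0.0,-1.69,3.49],"dr":[0.065,0.0,0.0]},{"gripper":25,"delta_pos":[0.01,-1.47,3.59],"dr":[0.065,0.0,0.0]},{"gripper":25,"delta_pos":[0.0,-1.23,3.68],"dr":[0.066,0.0,0.0]},{"gripper":25,"delta_pos":[0.0,-0.99,3.75],"dr":[0.065,0.0,0.0]},{"gripper":25,"delta_pos":[0.01,-0.74,3.81],"dr":[0.065,0.0,0.0]}]
[{"gripper":25,"delta_pos":[0.0,-0.49,3.84],"dr":[0.066,0.0,0.0]},{"gripper":25,"delta_pos":[0.0,-0.23,3.88],"dr":[0.065,0.0,0.0]},{"gripper":25,"delta_pos":[0.01,0.01,3.87],"dr":[0.065,0.0,0.0]},{"gripper":25,"delta_pos":[0.0,0.27,3.87],"dr":[0.066,0.0,0.0]},{"gripper":25,"delta_pos":[0.01,0.52,3.85],"dr":[0.065,0.0,0.0]}]
[{"gripper":25,"delta_pos":[0.0,0.77,3.8],"dr":[0.065,0.0,0.0]},{"gripper":25,"delta_pos":[0.0,1.02,3.74],"dr":[0.066,0.0,0.0]},{"gripper":25,"delta_pos":[0.01,1.26,3.67],"dr":[0.065,0.0,0.0]},{"gripper":25,"delta_pos":[0.0,0.0,0.0],"dr":[0.0,0.0,0.0]},{"gripper":25,"delta_pos":[0.0,0.0,0.0],"dr":[0.0,0.0,0.0]}]
[{"gripper":25,"delta_pos":[2.5,0.0,0.0],"dr":[0.0,0.0,0.0]},{"gripper":25,"delta_pos":[2.5,0.0,0.0],"dr":[0.0,0.0,0.0]},{"gripper":25,"delta_pos":[2.5,0.0,0.0],"dr":[0.0,0.0,0.0]},{"gripper":25,"delta_pos":[2.4,0.0,0.0],"dr":[0.0,0.0,0.0]},{"gripper":25,"delta_pos":[0.0,0.0,0.0],"dr":[0.0,0.0,0.0]}]
[510.04087275 -64.64864854 230.        ] 0.004999999999999893
```

>>> apply_moves(
  increments=[
    {"gripper":25,"delta_pos":[0.0,-2.73,2.76],"dr":[0.065,0.0,0.0]},
    {"gripper":25,"delta_pos":[0.01,-2.54,2.93],"dr":[0.066,0.0,0.0]},
    {"gripper":25,"delta_pos":[0.0,-2.34,3.09],"dr":[0.065,0.0,0.0]},
    {"gripper":25,"delta_pos":[0.0,-2.14,3.23],"dr":[0.065,0.0,0.0]},
    {"gripper":25,"delta_pos":[0.01,-1.93,3.37],"dr":[0.066,0.0,0.0]},
  ],
)

```text
t: 0.52
ee_pos: [313.2, 397.7, 230.1]
orientation: [0.562, 1.497, -0.563]
ft_force: [0.2, 0.7, 0.5]
width: 57.9
```

>>> apply_moves(
  increments=[
    {"gripper":25,"delta_pos":[0.0,-1.69,3.49],"dr":[0.065,0.0,0.0]},
    {"gripper":25,"delta_pos":[0.01,-1.47,3.59],"dr":[0.065,0.0,0.0]},
    {"gripper":25,"delta_pos":[0.0,-1.23,3.68],"dr":[0.066,0.0,0.0]},
    {"gripper":25,"delta_pos":[0.0,-0.99,3.75],"dr":[0.065,0.0,0.0]},
    {"gripper":25,"delta_pos":[0.01,-0.74,3.81],"dr":[0.065,0.0,0.0]},
  ],
)

```text
t: 0.93
ee_pos: [389.0, 219.1, 230.2]
orientation: [0.814, 1.413, -0.814]
ft_force: [0.6, 0.2, 0.3]
width: 24.7
```

>>> apply_moves(
  increments=[
    {"gripper":25,"delta_pos":[0.0,-0.49,3.84],"dr":[0.066,0.0,0.0]},
    {"gripper":25,"delta_pos":[0.0,-0.23,3.88],"dr":[0.065,0.0,0.0]},
    {"gripper":25,"delta_pos":[0.01,0.01,3.87],"dr":[0.065,0.0,0.0]},
    {"gripper":25,"delta_pos":[0.0,0.27,3.87],"dr":[0.066,0.0,0.0]},
    {"gripper":25,"delta_pos":[0.01,0.52,3.85],"dr":[0.065,0.0,0.0]},
  ],
)

```text
t: 1.35
ee_pos: [464.8, 40.5, 230.0]
orientation: [1.062, 1.296, -1.062]
ft_force: [0.2, 0.0, 0.4]
width: 22.1
```

>>> apply_moves(
  increments=[
    {"gripper":25,"delta_pos":[0.0,0.77,3.8],"dr":[0.065,0.0,0.0]},
    {"gripper":25,"delta_pos":[0.0,1.02,3.74],"dr":[0.066,0.0,0.0]},
    {"gripper":25,"delta_pos":[0.01,1.26,3.67],"dr":[0.065,0.0,0.0]},
    {"gripper":25,"delta_pos":[0.0,0.0,0.0],"dr":[0.0,0.0,0.0]},
    {"gripper":25,"delta_pos":[0.0,0.0,0.0],"dr":[0.0,0.0,0.0]},
  ],
)

```text
t: 1.77
ee_pos: [510.2, -66.3, 229.5]
orientation: [1.208, 1.211, -1.208]
ft_force: [0.0, 0.6, -0.4]
width: 21.6
```

>>> apply_moves(
  increments=[
    {"gripper":25,"delta_pos":[2.5,0,0],"dr":[0,0,0]},
    {"gripper":25,"delta_pos":[2.5,0,0],"dr":[0,0,0]},
    {"gripper":25,"delta_pos":[2.5,0,0],"dr":[0,0,0]},
    {"gripper":25,"delta_pos":[2.4,0,0],"dr":[0,0,0]},
    {"gripper":25,"delta_pos":[0,0,0],"dr":[0,0,0]},
  ],
)

```text
t: 2.18
ee_pos: [506.3, -62.8, 127.1]
orientation: [1.201, 1.22, -1.209]
ft_force: [-0.8, -0.0, -0.9]
width: 22.0
```

```bash
python3 - <<'E'
from plan import *
p,r=now()
a=cam('top');b=cam('side')
A=cv2.resize(a['img'][150:250,260:380],None,fx=4,fy=4,interpolation=2);B=cv2.resize(b['img'][110:210,220:300],None,fx=4,fy=4,interpolation=2)
cv2.imwrite('pics/c1.png',np.hstack([A,B])[:,:,::-1])
w=cloud(b); hsv=cv2.cvtColor(b['img'],cv2.COLOR_RGB2HSV); m=cv2.inRange(hsv,(10,120,90),(28,255,255))>0
m&=(abs(w[...,0]-510)<25)&(abs(w[...,1]+30)<60); print(np.nanmedian(w[m&(w[...,2]>115)],0))
E
```

```text
2.18 [506.3 -62.8 127.1] [-0.8 -0.  -0.9] 22.0
[515.99120457 -26.58419448 147.54815876]
```

View pics/c1.png

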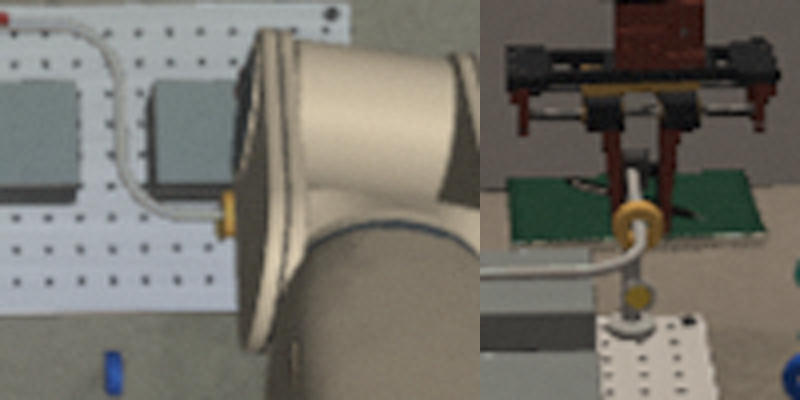

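The fingers now stand astride the rod behind the ring: in the side crop they are at about (612,170) and (665,170), with the ring at (637,222). Next I plan the push along leg 1 and round bend 1.

```bash
python3 - <<'E'
from plan import *
p,r=now(); print(pose(62,0),r.as_matrix().round(3).tolist())
E
```

```text
2.28 [509.1 -63.5 130.7] [-0.3  0.9  0.4] 22.2
(array([510.04087275, -64.64864854, 131.        ]), 0.004999999999999893) [[-0.002, 1.0, 0.007], [0.0, 0.007, -1.0], [-1.0, -0.002, -0.0]]
```

```bash
python3 - <<'E'
from plan import *
q,th=pose(62,0)
s=list(62+5.5*np.arange(1,11))+list(117+4.5*np.arange(1,21))
print(s[-1]); rows(q,rot(th),[pose(x) for x in s])
E
```

```text
207.0
[{"gripper":25,"delta_pos":[0.0,0.0,-0.55],"dr":[0.0,0.0,0.0]},{"gripper":25,"delta_pos":[0.0,0.0,-0.55],"dr":[0.0,0.0,0.0]},{"gripper":25,"delta_pos":[0.0,0.0,-0.55],"dr":[0.0,0.0,0.0]},{"gripper":25,"delta_pos":[0.0,0.0,-0.55],"dr":[0.0,0.0,0.0]},{"gripper":25,"delta_pos":[0.0,0.0,-0.55],"dr":[0.0,0.0,0.0]}]
[{"gripper":25,"delta_pos":[0.0,0.0,-0.55],"dr":[0.0,0.0,0.0]},{"gripper":25,"delta_pos":[0.0,0.0,-0.55],"dr":[0.0,0.0,0.0]},{"gripper":25,"delta_pos":[0.0,0.0,-0.55],"dr":[0.0,0.0,0.0]},{"gripper":25,"delta_pos":[0.0,0.0,-0.55],"dr":[0.0,0.0,0.0]},{"gripper":25,"delta_pos":[0.0,0.0,-0.55],"dr":[0.0,0.0,0.0]}]
[{"gripper":25,"delta_pos":[0.0,0.0,-0.45],"dr":[0.1,0.0,0.0]},{"gripper":25,"delta_pos":[0.0,-0.04,-0.45],"dr":[0.1,0.0,0.0]},{"gripper":25,"delta_pos":[0.0,-0.06,-0.44],"dr":[0.1,0.0,0.0]},{"gripper":25,"delta_pos":[0.0,-0.06,-0.45],"dr":[0.1,0.0,0.0]},{"gripper":25,"delta_pos":[0.0,-0.06,-0.45],"dr":[0.1,0.0,0.0]}]
[{"gripper":25,"delta_pos":[0.0,-0.05,-0.44],"dr":[0.1,0.0,0.0]},{"gripper":25,"delta_pos":[0.0,-0.06,-0.45],"dr":[0.1,0.0,0.0]},{"gripper":25,"delta_pos":[0.0,-0.06,-0.44],"dr":[0.1,0.0,0.0]},{"gripper":25,"delta_pos":[0.0,-0.06,-0.45],"dr":[0.1,0.0,0.0]},{"gripper":25,"delta_pos":[0.0,-0.05,-0.45],"dr":[0.1,0.0,0.0]}]
[{"gripper":25,"delta_pos":[0.0,-0.06,-0.44],"dr":[0.1,0.0,0.0]},{"gripper":25,"delta_pos":[0.0,-0.06,-0.45],"dr":[0.1,0.0,0.0]},{"gripper":25,"delta_pos":[0.0,-0.05,-0.45],"dr":[0.1,0.0,0.0]},{"gripper":25,"delta_pos":[0.0,-0.06,-0.44],"dr":[0.1,0.0,0.0]},{"gripper":25,"delta_pos":[0.0,-0.06,-0.45],"dr":[0.1,0.0,0.0]}]
[{"gripper":25,"delta_pos":[0.0,-0.06,-0.44],"dr":[0.071,0.0,0.0]},{"gripper":25,"delta_pos":[0.0,-0.04,-0.45],"dr":[0.0,0.0,0.0]},{"gripper":25,"delta_pos":[0.0,-0.01,-0.45],"dr":[0.0,0.0,0.0]},{"gripper":25,"delta_pos":[0.0,0.0,-0.45],"dr":[0.0,0.0,0.0]},{"gripper":25,"delta_pos":[0.0,0.0,-0.45],"dr":[0.0,0.0,0.0]}]
```

>>> apply_moves(
  increments=[
    {"gripper":25,"delta_pos":[0,0,-0.55],"dr":[0,0,0]},
    {"gripper":25,"delta_pos":[0,0,-0.55],"dr":[0,0,0]},
    {"gripper":25,"delta_pos":[0,0,-0.55],"dr":[0,0,0]},
    {"gripper":25,"delta_pos":[0,0,-0.55],"dr":[0,0,0]},
    {"gripper":25,"delta_pos":[0,0,-0.55],"dr":[0,0,0]},
  ],
)

```text
t: 2.7
ee_pos: [510.4, -36.5, 131.8]
orientation: [1.206, 1.21, -1.204]
ft_force: [0.7, -1.0, 0.7]
width: 21.9
```

>>> apply_moves(
  increments=[
    {"gripper":25,"delta_pos":[0,0,-0.55],"dr":[0,0,0]},
    {"gripper":25,"delta_pos":[0,0,-0.55],"dr":[0,0,0]},
    {"gripper":25,"delta_pos":[0,0,-0.55],"dr":[0,0,0]},
    {"gripper":25,"delta_pos":[0,0,-0.55],"dr":[0,0,0]},
    {"gripper":25,"delta_pos":[0,0,-0.55],"dr":[0,0,0]},
  ],
)

```text
t: 3.12
ee_pos: [510.0, -9.2, 131.0]
orientation: [1.206, 1.211, -1.205]
ft_force: [1.4, -1.7, 0.1]
width: 21.8
```

>>> apply_moves(
  increments=[
    {"gripper":25,"delta_pos":[0,0,-0.45],"dr":[0.1,0,0]},
    {"gripper":25,"delta_pos":[0,-0.04,-0.45],"dr":[0.1,0,0]},
    {"gripper":25,"delta_pos":[0,-0.06,-0.44],"dr":[0.1,0,0]},
    {"gripper":25,"delta_pos":[0,-0.06,-0.45],"dr":[0.1,0,0]},
    {"gripper":25,"delta_pos":[0,-0.06,-0.45],"dr":[0.1,0,0]},
  ],
)

```text
t: 3.53
ee_pos: [511.6, 13.1, 130.8]
orientation: [1.567, 0.93, -1.568]
ft_force: [-0.5, -0.7, 1.4]
width: 22.0
```

```bash
python3 - <<'E'
from plan import *
now(); b=cam('side')
cv2.imwrite('pics/c2.png',cv2.resize(b['img'][90:220,190:310],None,fx=4,fy=4,interpolation=2)[:,:,::-1])
E
```

```text
3.53 [511.6  13.1 130.8] [-0.5 -0.7  1.4] 22.0
```

View pics/c2.png

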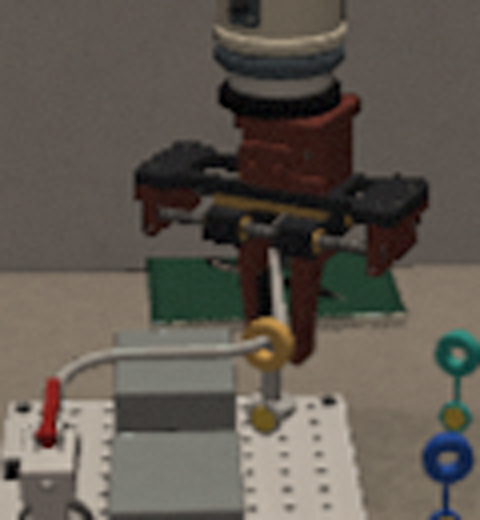

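The ring at (269,343) is entering the bend directly ahead of the fingers, and the forces are low. I'll continue.

>>> apply_moves(
  increments=[
    {"gripper":25,"delta_pos":[0,-0.05,-0.44],"dr":[0.1,0,0]},
    {"gripper":25,"delta_pos":[0,-0.06,-0.45],"dr":[0.1,0,0]},
    {"gripper":25,"delta_pos":[0,-0.06,-0.44],"dr":[0.1,0,0]},
    {"gripper":25,"delta_pos":[0,-0.06,-0.45],"dr":[0.1,0,0]},
    {"gripper":25,"delta_pos":[0,-0.05,-0.45],"dr":[0.1,0,0]},
  ],
)

```text
t: 4.0
ee_pos: [523.4, 31.7, 130.7]
orientation: [1.895, 0.559, -1.897]
ft_force: [-0.4, 0.0, 0.9]
width: 21.8
```

>>> apply_moves(
  increments=[
    {"gripper":25,"delta_pos":[0,-0.06,-0.44],"dr":[0.1,0,0]},
    {"gripper":25,"delta_pos":[0,-0.06,-0.45],"dr":[0.1,0,0]},
    {"gripper":25,"delta_pos":[0,-0.05,-0.45],"dr":[0.1,0,0]},
    {"gripper":25,"delta_pos":[0,-0.06,-0.44],"dr":[0.1,0,0]},
    {"gripper":25,"delta_pos":[0,-0.06,-0.45],"dr":[0.1,0,0]},
  ],
)

```text
t: 4.42
ee_pos: [543.0, 42.6, 130.7]
orientation: [2.183, 0.08, -2.186]
ft_force: [-0.8, 0.2, -0.3]
width: 21.8
```

>>> apply_moves(
  increments=[
    {"gripper":25,"delta_pos":[0,-0.06,-0.44],"dr":[0.071,0,0]},
    {"gripper":25,"delta_pos":[0,-0.04,-0.45],"dr":[0,0,0]},
    {"gripper":25,"delta_pos":[0,-0.01,-0.45],"dr":[0,0,0]},
    {"gripper":25,"delta_pos":[0,0,-0.45],"dr":[0,0,0]},
    {"gripper":25,"delta_pos":[0,0,-0.45],"dr":[0,0,0]},
  ],
)

```text
t: 4.83
ee_pos: [566.2, 43.7, 130.9]
orientation: [2.218, 0.008, -2.218]
ft_force: [0.1, -0.3, 0.0]
width: 22.0
```

```bash
python3 - <<'E'
from plan import *
p,r=now(); print(pose(207)); b=cam('side')
cv2.imwrite('pics/c3.png',cv2.resize(b['img'][90:220,190:310],None,fx=4,fy=4,interpolation=2)[:,:,::-1])
q,th=pose(207)
s=list(207+4.5*np.arange(1,8))+list(238.5+4.5*np.arange(1,19))
print(s[-1]); rows(q,rot(th),[pose(x) for x in s])
E
```

```text
4.83 [566.2  43.7 130.9] [ 0.1 -0.3  0. ] 22.0
(array([565.81433637,  43.63157111, 131.        ]), -1.5657963267948967)
319.5
[{"gripper":25,"delta_pos":[0.0,0.0,-0.45],"dr":[0.0,0.0,0.0]},{"gripper":25,"delta_pos":[0.0,0.0,-0.45],"dr":[0.0,0.0,0.0]},{"gripper":25,"delta_pos":[0.0,0.0,-0.45],"dr":[0.0,0.0,0.0]},{"gripper":25,"delta_pos":[0.0,0.0,-0.45],"dr":[0.0,0.0,0.0]},{"gripper":25,"delta_pos":[0.0,0.0,-0.45],"dr":[0.0,0.0,0.0]}]
[{"gripper":25,"delta_pos":[0.0,0.0,-0.45],"dr":[0.0,0.0,0.0]},{"gripper":25,"delta_pos":[0.0,0.0,-0.45],"dr":[-0.018,0.0,0.0]},{"gripper":25,"delta_pos":[0.0,0.01,-0.45],"dr":[-0.1,0.0,0.0]},{"gripper":25,"delta_pos":[0.0,0.05,-0.45],"dr":[-0.1,0.0,0.0]},{"gripper":25,"delta_pos":[0.0,0.05,-0.44],"dr":[-0.1,0.0,0.0]}]
[{"gripper":25,"delta_pos":[0.0,0.06,-0.45],"dr":[-0.1,0.0,0.0]},{"gripper":25,"delta_pos":[0.0,0.06,-0.45],"dr":[-0.1,0.0,0.0]},{"gripper":25,"delta_pos":[0.0,0.06,-0.44],"dr":[-0.1,0.0,0.0]},{"gripper":25,"delta_pos":[0.0,0.05,-0.45],"dr":[-0.1,0.0,0.0]},{"gripper":25,"delta_pos":[0.0,0.06,-0.44],"dr":[-0.1,0.0,0.0]}]
[{"gripper":25,"delta_pos":[0.0,0.06,-0.45],"dr":[-0.1,0.0,0.0]},{"gripper":25,"delta_pos":[0.0,0.06,-0.45],"dr":[-0.1,0.0,0.0]},{"gripper":25,"delta_pos":[0.0,0.05,-0.44],"dr":[-0.1,0.0,0.0]},{"gripper":25,"delta_pos":[0.0,0.06,-0.45],"dr":[-0.1,0.0,0.0]},{"gripper":25,"delta_pos":[0.0,0.06,-0.44],"dr":[-0.1,0.0,0.0]}]
[{"gripper":25,"delta_pos":[0.0,0.06,-0.45],"dr":[-0.1,0.0,0.0]},{"gripper":25,"delta_pos":[0.0,0.05,-0.45],"dr":[-0.1,0.0,0.0]},{"gripper":25,"delta_pos":[0.0,0.06,-0.44],"dr":[-0.053,0.0,0.0]},{"gripper":25,"delta_pos":[0.0,0.04,-0.45],"dr":[0.0,0.0,0.0]},{"gripper":25,"delta_pos":[0.0,0.0,-0.45],"dr":[0.0,0.0,0.0]}]
```

View pics/c3.png

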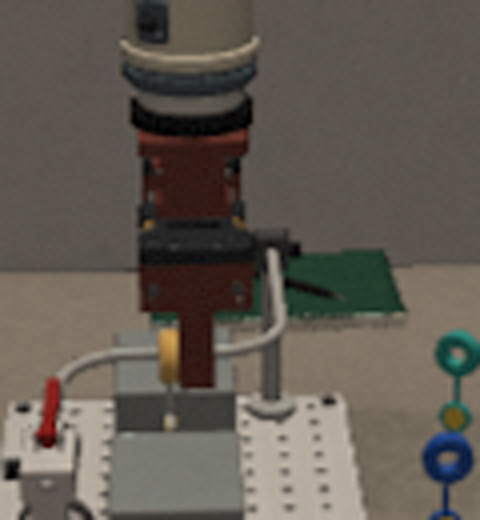

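The ring at (168,355) is round bend 1, and the capsule hangs free over the lane. Next is bend 2.

>>> apply_moves(
  increments=[
    {"gripper":25,"delta_pos":[0,0,-0.45],"dr":[0,0,0]},
    {"gripper":25,"delta_pos":[0,0,-0.45],"dr":[0,0,0]},
    {"gripper":25,"delta_pos":[0,0,-0.45],"dr":[0,0,0]},
    {"gripper":25,"delta_pos":[0,0,-0.45],"dr":[0,0,0]},
    {"gripper":25,"delta_pos":[0,0,-0.45],"dr":[0,0,0]},
  ],
)

```text
t: 5.3
ee_pos: [588.8, 43.8, 131.0]
orientation: [2.219, 0.005, -2.219]
ft_force: [-0.0, 0.1, -1.0]
width: 21.9
```

>>> apply_moves(
  increments=[
    {"gripper":25,"delta_pos":[0,0,-0.45],"dr":[0,0,0]},
    {"gripper":25,"delta_pos":[0,0,-0.45],"dr":[-0.018,0,0]},
    {"gripper":25,"delta_pos":[0,0.01,-0.45],"dr":[-0.1,0,0]},
    {"gripper":25,"delta_pos":[0,0.05,-0.45],"dr":[-0.1,0,0]},
    {"gripper":25,"delta_pos":[0,0.05,-0.44],"dr":[-0.1,0,0]},
  ],
)

```text
t: 5.72
ee_pos: [611.1, 44.3, 130.9]
orientation: [2.043, 0.339, -2.044]
ft_force: [-0.5, 0.2, 0.0]
width: 22.3
```

>>> apply_moves(
  increments=[
    {"gripper":25,"delta_pos":[0,0.06,-0.45],"dr":[-0.1,0,0]},
    {"gripper":25,"delta_pos":[0,0.06,-0.45],"dr":[-0.1,0,0]},
    {"gripper":25,"delta_pos":[0,0.06,-0.44],"dr":[-0.1,0,0]},
    {"gripper":25,"delta_pos":[0,0.05,-0.45],"dr":[-0.1,0,0]},
    {"gripper":25,"delta_pos":[0,0.06,-0.44],"dr":[-0.1,0,0]},
  ],
)

```text
t: 6.13
ee_pos: [631.8, 52.7, 130.9]
orientation: [1.731, 0.761, -1.732]
ft_force: [-1.0, -1.0, 0.1]
width: 21.8
```

>>> apply_moves(
  increments=[
    {"gripper":25,"delta_pos":[0,0.06,-0.45],"dr":[-0.1,0,0]},
    {"gripper":25,"delta_pos":[0,0.06,-0.45],"dr":[-0.1,0,0]},
    {"gripper":25,"delta_pos":[0,0.05,-0.44],"dr":[-0.1,0,0]},
    {"gripper":25,"delta_pos":[0,0.06,-0.45],"dr":[-0.1,0,0]},
    {"gripper":25,"delta_pos":[0,0.06,-0.44],"dr":[-0.1,0,0]},
  ],
)

```text
t: 6.55
ee_pos: [645.9, 70.1, 131.0]
orientation: [1.385, 1.084, -1.385]
ft_force: [-0.7, 0.2, 0.0]
width: 21.9
```

>>> apply_moves(
  increments=[
    {"gripper":25,"delta_pos":[0,0.06,-0.45],"dr":[-0.1,0,0]},
    {"gripper":25,"delta_pos":[0,0.05,-0.45],"dr":[-0.1,0,0]},
    {"gripper":25,"delta_pos":[0,0.06,-0.44],"dr":[-0.053,0,0]},
    {"gripper":25,"delta_pos":[0,0.04,-0.45],"dr":[0,0,0]},
    {"gripper":25,"delta_pos":[0,0,-0.45],"dr":[0,0,0]},
  ],
)

```text
t: 6.97
ee_pos: [649.7, 92.3, 131.0]
orientation: [1.207, 1.211, -1.206]
ft_force: [0.2, -0.1, 0.0]
width: 21.6
```

```bash
python3 - <<'E'
from plan import *
p,r=now(); print(pose(319.5)); b=cam('side'); print(r.as_matrix()[:2,1])
cv2.imwrite('pics/c4.png',cv2.resize(b['img'][100:230,160:280],None,fx=4,fy=4,interpolation=2)[:,:,::-1])
E
```

```text
6.97 [649.7  92.3 131. ] [ 0.2 -0.1  0. ] 21.6
(array([649.25848435,  92.17772753, 131.        ]), 0.004999999999999893)
[0.99999353 0.00357615]
```

View pics/c4.png

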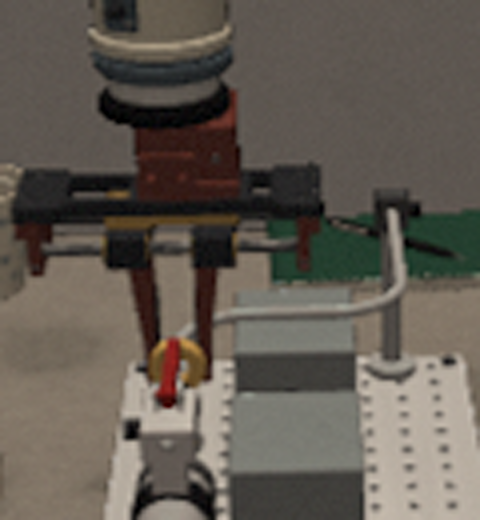

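The ring is on the last leg at the latch nose, centred between the fingers at (178,360). I'll keep pushing slowly and watch the force.

>>> apply_moves(
  increments=[
    {"gripper":25,"delta_pos":[0,0,-0.4],"dr":[0,0,0]},
    {"gripper":25,"delta_pos":[0,0,-0.4],"dr":[0,0,0]},
    {"gripper":25,"delta_pos":[0,0,-0.3],"dr":[0,0,0]},
    {"gripper":25,"delta_pos":[0,0,-0.3],"dr":[0,0,0]},
    {"gripper":25,"delta_pos":[0,0,-0.3],"dr":[0,0,0]},
  ],
)

```text
t: 7.43
ee_pos: [648.9, 108.7, 130.7]
orientation: [1.204, 1.211, -1.207]
ft_force: [-0.4, -5.5, -1.9]
width: 21.8
```

>>> apply_moves(
  increments=[
    {"gripper":25,"delta_pos":[0,0,-0.2],"dr":[0,0,0]},
    {"gripper":25,"delta_pos":[0,0,-0.2],"dr":[0,0,0]},
    {"gripper":25,"delta_pos":[0,0,-0.2],"dr":[0,0,0]},
    {"gripper":25,"delta_pos":[0,0,-0.2],"dr":[0,0,0]},
    {"gripper":25,"delta_pos":[0,0,-0.2],"dr":[0,0,0]},
  ],
)

```text
t: 7.85
ee_pos: [648.8, 118.2, 130.6]
orientation: [1.204, 1.211, -1.207]
ft_force: [0.6, -9.0, -2.1]
width: 22.0
```

>>> apply_moves(
  increments=[
    {"gripper":25,"delta_pos":[0,0,-0.2],"dr":[0,0,0]},
    {"gripper":25,"delta_pos":[0,0,-0.1],"dr":[0,0,0]},
    {"gripper":25,"delta_pos":[0,0,-0.1],"dr":[0,0,0]},
    {"gripper":25,"delta_pos":[0,0,-0.1],"dr":[0,0,0]},
    {"gripper":25,"delta_pos":[0,0,0],"dr":[0,0,0]},
  ],
)

```text
t: 8.27
ee_pos: [649.1, 124.4, 131.0]
orientation: [1.206, 1.212, -1.205]
ft_force: [-0.6, -3.3, -1.2]
width: 21.9
```

>>> apply_moves(
  increments=[
    {"gripper":25,"delta_pos":[0,0,-0.1],"dr":[0,0,0]},
    {"gripper":25,"delta_pos":[0,0,-0.1],"dr":[0,0,0]},
    {"gripper":25,"delta_pos":[0,0,-0.1],"dr":[0,0,0]},
    {"gripper":25,"delta_pos":[0,0,-0.1],"dr":[0,0,0]},
    {"gripper":25,"delta_pos":[0,0,0],"dr":[0,0,0]},
  ],
)

```text
t: 8.68
ee_pos: [649.1, 128.4, 131.0]
orientation: [1.206, 1.212, -1.205]
ft_force: [-0.0, -3.2, -0.9]
width: 21.9
```

>>> apply_moves(
  increments=[
    {"gripper":25,"delta_pos":[0,0,-0.1],"dr":[0,0,0]},
    {"gripper":25,"delta_pos":[0,0,-0.1],"dr":[0,0,0]},
    {"gripper":25,"delta_pos":[0,0,-0.1],"dr":[0,0,0]},
    {"gripper":25,"delta_pos":[0,0,0],"dr":[0,0,0]},
    {"gripper":25,"delta_pos":[0,0,0],"dr":[0,0,0]},
  ],
)

```text
t: 9.1
ee_pos: [649.2, 130.8, 131.2]
orientation: [1.205, 1.211, -1.206]
ft_force: [-1.4, -5.7, 0.4]
width: 22.0
```

>>> apply_moves(
  increments=[
    {"gripper":25,"delta_pos":[0,0,-0.1],"dr":[0,0,0]},
    {"gripper":25,"delta_pos":[0,0,0],"dr":[0,0,0]},
    {"gripper":25,"delta_pos":[0,0,-0.05],"dr":[0,0,0]},
    {"gripper":25,"delta_pos":[0,0,0],"dr":[0,0,0]},
    {"gripper":25,"delta_pos":[0,0,0],"dr":[0,0,0]},
  ],
)

```text
t: 9.52
ee_pos: [649.2, 132.3, 131.2]
orientation: [1.205, 1.211, -1.206]
ft_force: [-0.2, -6.3, 0.5]
width: 21.8
```

>>> apply_moves(
  increments=[
    {"gripper":25,"delta_pos":[0,0,-0.05],"dr":[0,0,0]},
    {"gripper":25,"delta_pos":[0,0,0],"dr":[0,0,0]},
    {"gripper":25,"delta_pos":[0,0,-0.05],"dr":[0,0,0]},
    {"gripper":25,"delta_pos":[0,0,0],"dr":[0,0,0]},
    {"gripper":25,"delta_pos":[0,0,0],"dr":[0,0,0]},
  ],
)

```text
t: 9.93
ee_pos: [649.2, 133.0, 131.2]
orientation: [1.205, 1.211, -1.206]
ft_force: [-0.1, -7.7, 1.4]
width: 22.3
```

>>> apply_moves(
  increments=[
    {"gripper":25,"delta_pos":[0,0,-0.05],"dr":[0,0,0]},
    {"gripper":25,"delta_pos":[0,0,0],"dr":[0,0,0]},
    {"gripper":25,"delta_pos":[0,0,-0.05],"dr":[0,0,0]},
    {"gripper":25,"delta_pos":[0,0,0],"dr":[0,0,0]},
    {"gripper":25,"delta_pos":[0,0,0],"dr":[0,0,0]},
  ],
)

```text
t: 10.35
ee_pos: [649.1, 133.7, 131.2]
orientation: [1.205, 1.211, -1.206]
ft_force: [-0.7, -8.1, 0.6]
width: 21.8
```

```bash
python3 - <<'E'
from plan import *
p,r=now(); b=cam('side')
cv2.imwrite('pics/c5.png',cv2.resize(b['img'][150:220,170:240],None,fx=8,fy=8,interpolation=2)[:,:,::-1])
E
```

```text
10.35 [649.1 133.7 131.2] [-0.7 -8.1  0.6] 21.8
```

View pics/c5.png

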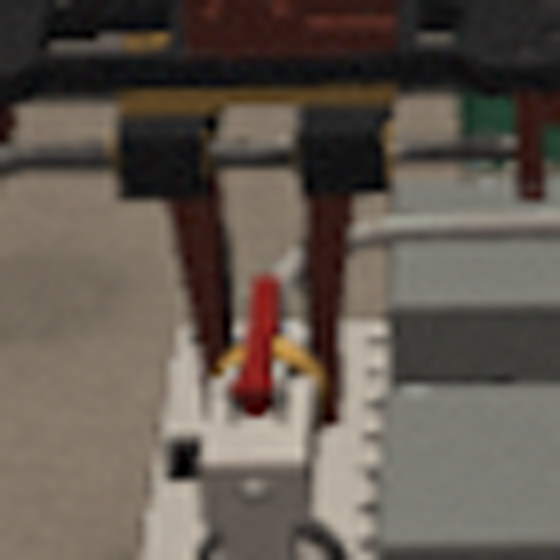

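```bash
python3 - <<'E'
from plan import *
import pickle
D=pickle.load(open('d0.pkl','rb'))
now(); b=cam('side'); a=cam('top')
for nm,d in(('old',D['side']),('new',b)):
    g=d['img'].astype(int)[180:206,194:212]; m=(g[...,0]>90)&(g[...,0]>2.2*g[...,1]); v,u=np.nonzero(m); print(nm,[(r+180,int((v==r).sum()),round(u[v==r].mean()+194,1)) for r in np.unique(v)])
    w=cloud(d)[180:206,194:212]; q=w[m]; ok=~np.isnan(q[:,0]); print(np.polyfit(q[ok,1],q[ok,2],1),q[ok].min(0),q[ok].max(0))
    print(d['img'][182:202,202].tolist()[:6])
E
```

```text
10.4 [649.2 133.7 131.2] [ 0.7 -8.5  1.4] 22.1
old [(np.int64(185), 3, np.float64(203.0)), (np.int64(186), 3, np.float64(203.0)), (np.int64(187), 3, np.float64(203.0)), (np.int64(188), 3, np.float64(203.0)), (np.int64(189), 3, np.float64(203.0)), (np.int64(190), 3, np.float64(203.0)), (np.int64(191), 4, np.float64(202.5)), (np.int64(192), 3, np.float64(202.0)), (np.int64(193), 3, np.float64(202.0)), (np.int64(194), 3, np.float64(202.0)), (np.int64(195), 3, np.float64(202.0)), (np.int64(196), 4, np.float64(201.5)), (np.int64(197), 4, np.float64(201.5)), (np.int64(198), 5, np.float64(201.0))]
[9.49639802e-02 1.50242243e+02] [646.72795141 126.99925377 156.68343809] [655.65242518 207.24625947 172.45508768]
[[126, 114, 99], [129, 118, 104], [128, 80, 70], [132, 44, 39], [132, 30, 25], [134, 28, 23]]
new [(np.int64(185), 3, np.float64(203.0)), (np.int64(186), 3, np.float64(203.0)), (np.int64(187), 3, np.float64(203.0)), (np.int64(188), 3, np.float64(203.0)), (np.int64(189), 3, np.float64(203.0)), (np.int64(190), 3, np.float64(203.0)), (np.int64(191), 4, np.float64(202.5)), (np.int64(192), 3, np.float64(202.0)), (np.int64(193), 3, np.float64(202.0)), (np.int64(194), 3, np.float64(202.0)), (np.int64(195), 3, np.float64(202.0)), (np.int64(196), 4, np.float64(201.5)), (np.int64(197), 4, np.float64(201.5)), (np.int64(198), 5, np.float64(201.0))]
[9.92689145e-02 1.49476375e+02] [646.99477289 129.68339648 154.8808184 ] [655.43840197 209.76353508 172.76539631]
[[132, 119, 103], [131, 122, 105], [135, 86, 75], [138, 48, 41], [135, 32, 27], [140, 32, 29]]
```

The latch silhouette is identical to its resting state, so it has snapped down. I'll back off gently and check.

>>> apply_moves(
  increments=[
    {"gripper":25,"delta_pos":[0,0,0.1],"dr":[0,0,0]},
    {"gripper":25,"delta_pos":[0,0,0.1],"dr":[0,0,0]},
    {"gripper":25,"delta_pos":[0,0,0.1],"dr":[0,0,0]},
    {"gripper":25,"delta_pos":[0,0,0.2],"dr":[0,0,0]},
    {"gripper":25,"delta_pos":[0,0,0],"dr":[0,0,0]},
  ],
)

```text
t: 10.92
ee_pos: [649.3, 130.1, 131.1]
orientation: [1.207, 1.212, -1.205]
ft_force: [0.3, -0.9, 0.2]
width: 22.0
```

>>> apply_moves(
  increments=[
    {"gripper":25,"delta_pos":[0,0,0.3],"dr":[0,0,0]},
    {"gripper":25,"delta_pos":[0,0,0.3],"dr":[0,0,0]},
    {"gripper":25,"delta_pos":[0,0,0.3],"dr":[0,0,0]},
    {"gripper":25,"delta_pos":[0,0,0.3],"dr":[0,0,0]},
    {"gripper":25,"delta_pos":[0,0,0],"dr":[0,0,0]},
  ],
)

```text
t: 11.33
ee_pos: [649.1, 117.1, 131.0]
orientation: [1.206, 1.211, -1.206]
ft_force: [-0.5, 0.1, -0.5]
width: 21.9
```

```bash
python3 - <<'E'
from plan import *
now(); b=cam('side')
hsv=cv2.cvtColor(b['img'],cv2.COLOR_RGB2HSV); w=cloud(b); m=cv2.inRange(hsv,(10,120,70),(28,255,255))>0; m[:170]=0;m[205:]=0;m[:,:190]=0;m[:,225:]=0
v,u=np.nonzero(m); print(len(v),v.min(),v.max(),u.min(),u.max(),np.nanmedian(w[m],0))
cv2.imwrite('pics/c6.png',cv2.resize(b['img'][150:220,170:240],None,fx=8,fy=8,interpolation=2)[:,:,::-1])
E
```

```text
11.33 [649.1 117.1 131. ] [-0.5  0.1 -0.5] 21.9
32 192 198 197 210 [644.9589033  151.62968242 152.37068369]
```

View pics/c6.png

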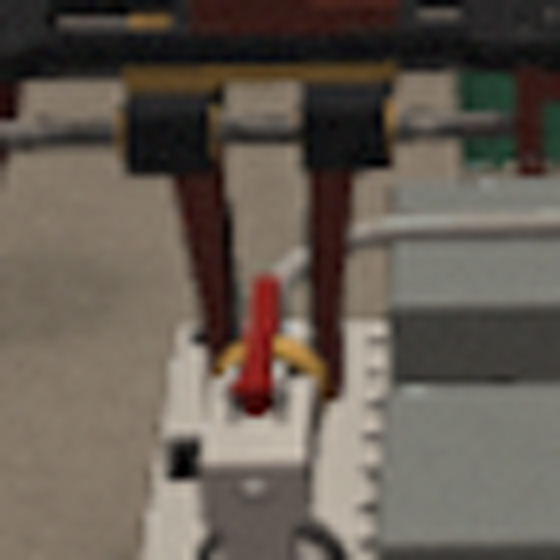

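The ring stays at (270,360) under the lowered latch while the fingers are 16 mm back with no contact force. I'll lift clear and do a final check.

>>> apply_moves(
  increments=[
    {"gripper":25,"delta_pos":[-1.0,0,0.5],"dr":[0,0,0]},
    {"gripper":25,"delta_pos":[-2.0,0,0],"dr":[0,0,0]},
    {"gripper":25,"delta_pos":[-2.5,0,0],"dr":[0,0,0]},
    {"gripper":25,"delta_pos":[-2.5,0,0],"dr":[0,0,0]},
    {"gripper":25,"delta_pos":[-2.5,0,0],"dr":[0,0,0]},
  ],
)

```text
t: 11.8
ee_pos: [649.1, 112.4, 237.8]
orientation: [1.206, 1.211, -1.205]
ft_force: [0.9, 0.3, -0.9]
width: 21.7
```

>>> apply_moves(
  increments=[
    {"gripper":25,"delta_pos":[0,-3,3],"dr":[0,0,0]},
    {"gripper":25,"delta_pos":[0,-3,3],"dr":[0,0,0]},
    {"gripper":25,"delta_pos":[0,-3,3],"dr":[0,0,0]},
    {"gripper":25,"delta_pos":[0,-3,3],"dr":[0,0,0]},
    {"gripper":25,"delta_pos":[0,0,0],"dr":[0,0,0]},
  ],
)

```text
t: 12.22
ee_pos: [526.5, -9.3, 236.2]
orientation: [1.205, 1.212, -1.211]
ft_force: [0.4, -0.6, -0.8]
width: 21.7
```

```bash
python3 - <<'E'
from plan import *
now(); b=cam('side');a=cam('top')
hsv=cv2.cvtColor(b['img'],cv2.COLOR_RGB2HSV); w=cloud(b); m=cv2.inRange(hsv,(10,120,70),(28,255,255))>0; m[:170]=0;m[205:]=0;m[:,:190]=0;m[:,225:]=0
v,u=np.nonzero(m); print(len(v),v.min(),v.max(),u.min(),u.max(),np.nanmedian(w[m],0))
B=cv2.resize(b['img'][150:330,140:260],None,fx=3,fy=3,interpolation=2);A=cv2.resize(a['img'][130:220,150:290],None,fx=3,fy=3,interpolation=2)
c=np.zeros((540,780,3),np.uint8);c[:540,:360]=B;c[:270,360:780]=A
cv2.imwrite('pics/c7.png',c[:,:,::-1])
E
```

```text
12.22 [526.5  -9.3 236.2] [ 0.4 -0.6 -0.8] 21.7
24 192 198 197 210 [644.94041016 153.70646708 154.16863625]
```

View pics/c7.png

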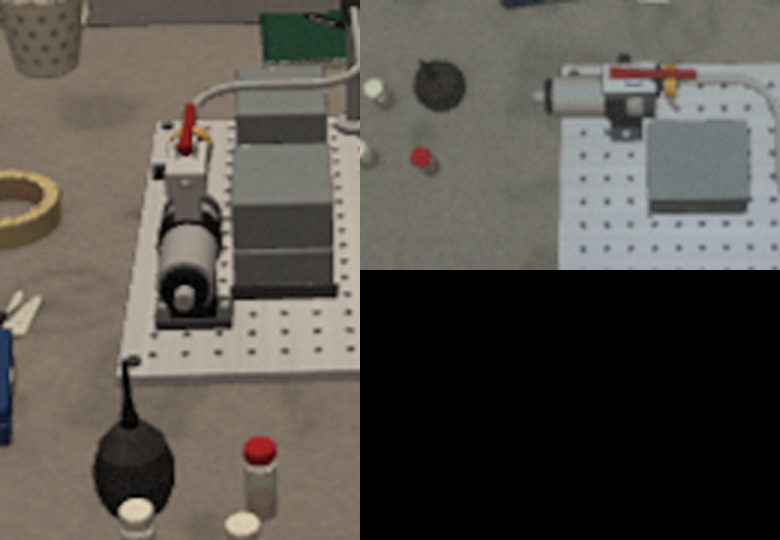

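```bash
python3 - <<'E'
from plan import *
a=cam('top'); hsv=cv2.cvtColor(a['img'],cv2.COLOR_RGB2HSV); m=cv2.inRange(hsv,(10,90,60),(30,255,255)); m[:148]=0;m[170:]=0;m[:,:235]=0;m[:,275:]=0
v,u=np.nonzero(m); print(sorted(zip(v.tolist(),u.tolist())))
for uu in(u.min()-.5,u.max()+.5,u.mean()): print(ray(a,(uu,v.mean()),145)[1]-43.7)
b=cam('side'); g=b['img'].astype(int)[182:187,203]; print(g.tolist())
E
```

```text
[(151, 252), (151, 253), (151, 254), (152, 252), (152, 253), (152, 254), (156, 251), (156, 252), (156, 253), (156, 254), (156, 255), (157, 251), (157, 252), (157, 253), (157, 254), (157, 255), (158, 251), (158, 252), (158, 253), (158, 254), (158, 255), (159, 251), (159, 252), (159, 253), (159, 254), (160, 252), (160, 253), (160, 254), (161, 252), (161, 253), (161, 254)]
110.51588947706243
96.12347618232356
103.5049027363526
[[128, 116, 100], [122, 114, 99], [134, 80, 70], [137, 37, 32], [135, 27, 23]]
```

```bash
python3 -c "
from workcell import ctrl; print(ctrl.close_job())"
```

```text
the job is handed in; nothing more can be done
None
```

The check source is latched at the detector and the job is handed in, at about 12 s of the 48 s allowed. I pushed the brass ring along the rod with open fingers astride it, round both bends and over the lane, and under the red latch. The push at the latch and seat was about 9 N at most in the readings.

- **Latch:** its outline in the side camera is the same as before the push, so it is fully down. The final reading still shows it down.
- **Ring:** it stayed put when the fingers backed off. Its centre measures about stand y 103.5 mm, so its back is near 97.5 mm. I had expected the retaining face at about 99.5 mm from the latch nose; the two agree to about 2 mm, roughly the calibration limit.
- **Seat:** I could not see it directly. That the ring is pressed against it rests on the force rising over the last few millimetres of the push and on the ring being held now.
- **Other things:** the vial and blower were still standing, as far as the last picture shows. The fingertips were kept above the capsule throughout, and the robot was clear of everything at hand-in.

No check failed.

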